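Roll-test piston pins and reject the worn one

ROBOT

A 6-joint arm with a two-finger parallel gripper is mounted at the origin on the work surface. World frame = base frame: x ahead of the robot, y to its left, z up, the work surface at z = 0. Lengths are in m, angles in rad, forces in N, time in s.
With the tool pointing down it reaches from about 0.35 to 0.775 m from the base axis. Payload 5.5 kg.
Tool frame: the origin (TCP) lies on the centre line of the jaws, within the pads' length; the fingertips stand 11 mm ahead of it and the grasp point (between the pads) lies 8 mm behind it; z points along the fingers, y is the line along which they close (so a half turn about z gives the same grasp; the last joint's range is limited). The gripper opens to 85 mm and grips with 20 to 120 N. Pads are 22 mm wide; open, the fingers measure 114 mm over their backs; the gripper's body (76 mm by 85 mm) begins 54 mm behind the grasp point. The pads swing forward as they close: fully open they stand 13 mm farther back than shut.
Start: joints at [-1.246, 0.313, 0.046, 1.304, 0, 1.431], TCP at [0.258, -0.514, 0.242] pointing down, gripper open.
Joint ranges: [-2.76, 2.76], [-0.86, 1.69], [-1.03, 1.26], [-2.2, 2.34], [-1.47, 1.5], [-3.14, 3.14]. Speed limits (rad/s): [2.57, 2.57, 3.14, 3.14, 3.14, 3.14].

INTERFACE

Orientations are given as a unit quaternion [w, x, y, z].
In Python, from workcell import get_state, eyes, env gives the robot as it stands.
- The arm moves only by the shell command python3 -m inch 'ROWS' [OPENING] [FORCE]. ROWS is JSON, one flat list of numbers, 4 for each row, row after row: the shift along the tool's x, y, z in cm, then the turn about the tool's z in rad. A call has exactly 5 rows; each row shifts and turns the commanded pose from where the row before left it, along the tool's axes as they then stand; what a row does not reach is not made up. A row lasts 1/12 s, in which the tool goes at most 41.7 mm and 7.16 degrees, less where a joint would pass 70% of its speed; a pose out of reach is approached as far as the arm can. A call is refused whole if a number of a shift passes 4.17 or a number of a turn 0.125, either way. A call with a gripper value outside its range is refused whole. OPENING is the opening, from -1 (shut) to 1 (fully open), set as the call begins (- or left out, the last holds). The fingers move at their own pace and stop on an object; FORCE is the grip in N (left out, the last holds). Time passes only in rows, so rows that do not move let the fingers close, or fill a call up. It gives the time, the measured TCP pose, the force, the opening and the grip force at its end, in the units of the state.
- get_state(): the state, without advancing time (a new reading comes with each control period).
- eyes.read_camera(name): name is "side" or "top" or "wrist"; returns the picture (384x512x3 uint8, red, green, blue); there is no depth.
- eyes.camera_info(name): a dict with "fovy" (degrees; the focal length in pixels is half the picture's height over the tangent of half this angle, whatever the lens; pixels are square), "cx", "cy" (the principal point, pixels), "xyz" and "orientation" of the camera in the world. Camera axes: x right, y down, z forward; pixel columns grow to the right and rows downward; lengths in m; the calibration is good to about 2 mm. The wrist camera is an equidistant fisheye: a pixel r from the principal point sees the ray r / f radians off the axis. A picture is of the moment at which its call begins: read the wrist's pose just before it. camera_info takes no time and is no camera call; for the wrist camera it gives the pose at the moment of the call.
- env.hand_in(): hands the job in; it is judged then, once.
The state is a dict: "clock": time; "joint_pos": joint angles; "qvel": joint speeds; "tau": joint torques, N m; "tcp_pos": TCP position; "orientation": TCP orientation; "wrist_force": force on the tool from outside, world axes, zero at the start; "ft_torque": the same for the moment, N m; "finger_gap": finger opening in m; "grip_force": force on a finger pad.
Only numpy, scipy, OpenCV 4.12 (cv2) and the standard library are available. Lean on these libraries where they do the work, as an engineer would, in place of code of your own. Each camera call takes 0.05 s, during which the arm holds its last target. There are 200 camera calls.

TASK

Take the orange-handled rolling block and, with its rubber face pressed lightly on one steel piston pin at a time (about 5 to 10 newtons, never as much as 20), roll each of the three pins across the test plate until it drops into the trough along the plate's far edge, feeling for any that rocks or wobbles. Then put the block back down flat on the bench and move the pin that rocked from the trough into the red tray, leaving the sound ones in the trough; do not push the other small things on the bench about.

Things in the scene. Friction and masses are not known exactly. Their poses are not given: they have to be found in the camera images.
- tester: roll tester: blue base 190 x 270 x 12 mm fixed to the bench, carrying a spring-floated dark plate. Origin: centre of the base's underside, on the bench; x is the rolling direction, away from the robot, y the plate's width. The flat rolling surface, 40 mm above the bench, runs from x = -85 to +40 mm and y = -125 to +125 mm. Pins start near x = -41 mm, in three lanes at y about -80, 0, +80 mm
- trough (a point): middle of the trough's floor, along the plate's far edge, 58.5 mm in x from the tester's origin, 37 mm above the bench (3 mm below the rolling surface). The trough runs from x = +40 to +77 mm; beyond it a yellow lip to +85 mm, top 43 mm above the bench. A pin in the trough has its centre at tester x = 49 to 65 mm, 52 mm above the bench
- platen (a joint): how far the tester's plate is pressed down, in m: 0 at rest (top stop), 0.012 at the bottom stop. It begins to yield at about 2 to 4 N, then 1.5 N more for each mm
- pin_a: one of three steel piston pins that look alike: 30 mm diameter, 50 mm long, 0.2 kg. Origin at its centre, y along its axis. Starts on the plate across the rolling direction, centre 55 mm above the bench. A worn pin has a flat along its length, 12 mm wide and 2.9 mm deep, on an unknown side: it gets that much thinner under the block for about a quarter turn, once or more in 47 mm of pin travel
- pin_b: one of three steel piston pins that look alike: 30 mm diameter, 50 mm long, 0.2 kg. Origin at its centre, y along its axis. Starts on the plate across the rolling direction, centre 55 mm above the bench. A worn pin has a flat along its length, 12 mm wide and 2.9 mm deep, on an unknown side: it gets that much thinner under the block for about a quarter turn, once or more in 47 mm of pin travel
- pin_c: one of three steel piston pins that look alike: 30 mm diameter, 50 mm long, 0.2 kg. Origin at its centre, y along its axis. Starts on the plate across the rolling direction, centre 55 mm above the bench. A worn pin has a flat along its length, 12 mm wide and 2.9 mm deep, on an unknown side: it gets that much thinner under the block for about a quarter turn, once or more in 47 mm of pin travel
- block: rolling block, 0.2 to 0.45 kg: plate 120 (along x) x 44 (y) x 12 mm, rubber underside, with an orange upright handle rib at its centre, 16 mm thick (x), 40 mm wide (y), from 12 to 52 mm above the underside. Origin: centre of the underside. Starts flat on the bench beside the tester. A pin under it rolls half as far as the block travels: begin with the pin under the leading (+x) end
- tray: red open reject tray 130 x 130 x 35 mm, 5 mm walls and floor, fixed to the bench at the other side of the tester. Origin: centre of its underside
- bolt_cup: bystander: yellow round open cup, 64 mm across, 45 mm high. Origin under its middle
- rod_bolt: bystander: small steel bolt lying flat, 63 mm long, 18 mm high. Origin under its head
- spare_bolt: bystander: a second, equal bolt. Origin under its head
- marker: bystander: blue and black marker pen, 130 mm long, 14 mm thick. Origin on its underside
There are look-alikes about, which are no part of the job. Leave any green or turquoise look-alike of the block alone.

How it is judged:
On the way, in this order (a step that is already met when the one before it is completed fails the run):
1. a first pin is rolled along the plate under the pressed block (((contact force between block and pin_a above 1 N and x of pin_a in the frame of tester between -0.015 and 0.036 m) or (contact force between block and pin_b above 1 N and x of pin_b in the frame of tester between -0.015 and 0.036 m) or (contact force between block and pin_c above 1 N and x of pin_c in the frame of tester between -0.015 and 0.036 m))), for 0.2 s.
2. that pin lies in the trough (((x of pin_a in the frame of tester between 0.042 and 0.072 m and y of pin_a in the frame of tester between -0.125 and 0.125 m and z of pin_a in the frame of tester between 0.034 and 0.057 m) or (x of pin_b in the frame of tester between 0.042 and 0.072 m and y of pin_b in the frame of tester between -0.125 and 0.125 m and z of pin_b in the frame of tester between 0.034 and 0.057 m) or (x of pin_c in the frame of tester between 0.042 and 0.072 m and y of pin_c in the frame of tester between -0.125 and 0.125 m and z of pin_c in the frame of tester between 0.034 and 0.057 m))), for 0.1 s.
3. a second pin is rolled under the pressed block (((x of pin_a in the frame of tester between 0.042 and 0.072 m and y of pin_a in the frame of tester between -0.125 and 0.125 m and z of pin_a in the frame of tester between 0.034 and 0.057 m) or (x of pin_b in the frame of tester between 0.042 and 0.072 m and y of pin_b in the frame of tester between -0.125 and 0.125 m and z of pin_b in the frame of tester between 0.034 and 0.057 m) or (x of pin_c in the frame of tester between 0.042 and 0.072 m and y of pin_c in the frame of tester between -0.125 and 0.125 m and z of pin_c in the frame of tester between 0.034 and 0.057 m)) and ((contact force between block and pin_a above 1 N and x of pin_a in the frame of tester between -0.015 and 0.036 m) or (contact force between block and pin_b above 1 N and x of pin_b in the frame of tester between -0.015 and 0.036 m) or (contact force between block and pin_c above 1 N and x of pin_c in the frame of tester between -0.015 and 0.036 m))), for 0.2 s.
4. two pins lie in the trough ((((x of pin_a in the frame of tester between 0.042 and 0.072 m and y of pin_a in the frame of tester between -0.125 and 0.125 m and z of pin_a in the frame of tester between 0.034 and 0.057 m) and (x of pin_b in the frame of tester between 0.042 and 0.072 m and y of pin_b in the frame of tester between -0.125 and 0.125 m and z of pin_b in the frame of tester between 0.034 and 0.057 m)) or ((x of pin_a in the frame of tester between 0.042 and 0.072 m and y of pin_a in the frame of tester between -0.125 and 0.125 m and z of pin_a in the frame of tester between 0.034 and 0.057 m) and (x of pin_c in the frame of tester between 0.042 and 0.072 m and y of pin_c in the frame of tester between -0.125 and 0.125 m and z of pin_c in the frame of tester between 0.034 and 0.057 m)) or ((x of pin_b in the frame of tester between 0.042 and 0.072 m and y of pin_b in the frame of tester between -0.125 and 0.125 m and z of pin_b in the frame of tester between 0.034 and 0.057 m) and (x of pin_c in the frame of tester between 0.042 and 0.072 m and y of pin_c in the frame of tester between -0.125 and 0.125 m and z of pin_c in the frame of tester between 0.034 and 0.057 m)))), for 0.1 s.
5. the third pin is rolled under the pressed block ((((x of pin_a in the frame of tester between 0.042 and 0.072 m and y of pin_a in the frame of tester between -0.125 and 0.125 m and z of pin_a in the frame of tester between 0.034 and 0.057 m) and (x of pin_b in the frame of tester between 0.042 and 0.072 m and y of pin_b in the frame of tester between -0.125 and 0.125 m and z of pin_b in the frame of tester between 0.034 and 0.057 m)) or ((x of pin_a in the frame of tester between 0.042 and 0.072 m and y of pin_a in the frame of tester between -0.125 and 0.125 m and z of pin_a in the frame of tester between 0.034 and 0.057 m) and (x of pin_c in the frame of tester between 0.042 and 0.072 m and y of pin_c in the frame of tester between -0.125 and 0.125 m and z of pin_c in the frame of tester between 0.034 and 0.057 m)) or ((x of pin_b in the frame of tester between 0.042 and 0.072 m and y of pin_b in the frame of tester between -0.125 and 0.125 m and z of pin_b in the frame of tester between 0.034 and 0.057 m) and (x of pin_c in the frame of tester between 0.042 and 0.072 m and y of pin_c in the frame of tester between -0.125 and 0.125 m and z of pin_c in the frame of tester between 0.034 and 0.057 m))) and ((contact force between block and pin_a above 1 N and x of pin_a in the frame of tester between -0.015 and 0.036 m) or (contact force between block and pin_b above 1 N and x of pin_b in the frame of tester between -0.015 and 0.036 m) or (contact force between block and pin_c above 1 N and x of pin_c in the frame of tester between -0.015 and 0.036 m))), for 0.2 s.
6. all three pins have been rolled into the trough (x of pin_a in the frame of tester between 0.042 and 0.072 m and y of pin_a in the frame of tester between -0.125 and 0.125 m and z of pin_a in the frame of tester between 0.034 and 0.057 m and x of pin_b in the frame of tester between 0.042 and 0.072 m and y of pin_b in the frame of tester between -0.125 and 0.125 m and z of pin_b in the frame of tester between 0.034 and 0.057 m and x of pin_c in the frame of tester between 0.042 and 0.072 m and y of pin_c in the frame of tester between -0.125 and 0.125 m and z of pin_c in the frame of tester between 0.034 and 0.057 m), for 0.1 s.
At the end, for the whole second after the job is handed in: the worn pin lies at rest in the red tray (centre within 60 mm of the tray's middle in x and y and less than 40 mm up), the two sound pins lie at rest in the trough, and the block stands flat on the bench (underside within 6 mm of it, tilt under 0.1 rad), at rest (x of pin_a in the frame of tester between 0.042 and 0.072 m and y of pin_a in the frame of tester between -0.125 and 0.125 m and z of pin_a in the frame of tester between 0.034 and 0.057 m and x of pin_c in the frame of tester between 0.042 and 0.072 m and y of pin_c in the frame of tester between -0.125 and 0.125 m and z of pin_c in the frame of tester between 0.034 and 0.057 m and x of pin_b in the frame of tray between -0.06 and 0.06 m and y of pin_b in the frame of tray between -0.06 and 0.06 m and z of pin_b in the frame of tray below 0.04 m and angle between block's own z axis and vertical below 0.1 rad and height (world z) of block below 0.006 m and linear speed of each of pin_b, block, pin_a, pin_c below 0.02 m/s); the robot touches nothing.
It fails at once if a pin is pressed with more than 20 N by the block (contact force between block and pin_a above 20 N or contact force between block and pin_b above 20 N or contact force between block and pin_c above 20 N).
It fails at once if a bystander is moved more than 20 mm (distance of any of bolt_cup, rod_bolt, spare_bolt, marker from where it was at the start of the episode above 0.02 m).
It also fails if it takes over 72 s, if anything falls off the work surface, if the arm or the gripper's body presses on something with over 40 N, if the wrist force passes 120 N, or if a joint passes its speed limit or range.

## Working session

There is one attempt and no reset: what is moved stays moved. The work goes in short steps, Python scripts to look and compute and a shell command to move; the robot and the scene stay as the last step left them, time stands still between calls to the robot, and variables do not carry over. Pictures are saved under pics/ and viewed, at most 10 in all, crops included, and the job is handed in when it is done.

```bash
mkdir -p pics; ls
cat > h.py <<'E'
import numpy as np, cv2
from scipy.spatial.transform import Rotation as R
from workcell import get_state, eyes, env
def rot(q): return R.from_quat([q[1],q[2],q[3],q[0]]).as_matrix()
def snap(name,fn=None):
    ci=eyes.camera_info(name); im=np.asarray(eyes.read_camera(name))
    if fn: cv2.imwrite('pics/'+fn,im[:,:,::-1])
    return im,ci
def ray(ci,u,v,fish=False):
    f=192/np.tan(np.radians(ci['fovy'])/2)
    x,y=u-ci['cx'],v-ci['cy']
    if fish:
        r=np.hypot(x,y)+1e-9; t=r/f
        d=np.array([x/r*np.sin(t),y/r*np.sin(t),np.cos(t)])
    else: d=np.array([x/f,y/f,1])
    return np.array(ci['xyz']),rot(ci['orientation'])@d
def pt(ci,u,v,z,fish=False):
    o,d=ray(ci,u,v,fish); return o+d*(z-o[2])/d[2]
E
python3 - <<'E'
from h import *
for n in ['top','side']:
    im,ci=snap(n,n+'0.png'); print(n,ci)
s=get_state(); print(s)
E
```

```text
pics
top {'fovy': 50.19265708391423, 'cx': 256.8337053736147, 'cy': 192.95769488820153, 'xyz': array([0.46882093, 0.00405173, 1.06567203]), 'orientation': array([ 0.04195662, -0.70211157,  0.70993243, -0.03570611])}
side {'fovy': 46.36265789353855, 'cx': 248.55592909277144, 'cy': 192.41672243438282, 'xyz': array([-0.06294983,  0.77933944,  0.68298437]), 'orientation': array([ 0.15897371, -0.31259553,  0.81879008, -0.45452635])}
{'clock': 0.1, 'joint_pos': array([-1.24560283e+00,  3.13903094e-01,  4.50504977e-02,  1.30358582e+00,
        1.46257812e-05,  1.43117438e+00]), 'qvel': array([ 0.00055855, -0.00144256,  0.00258002,  0.00017792,  0.00112516,
        0.00045285]), 'tau': array([ 1.82174281e-03, -4.81729174e+01,  2.99241990e+01,  1.28506799e-02,
       -1.58826138e-04, -1.47849136e-05]), 'tcp_pos': array([ 0.25758668, -0.51357148,  0.24149344]), 'orientation': array([-8.18189128e-04,  9.73114341e-01,  2.30321092e-01, -6.87904437e-05]), 'wrist_force': array([ 0.32121689,  0.51338465, -0.39426328]), 'ft_torque': array([-0.03945848,  0.00719614,  0.061436  ]), 'grip_force': 0.0, 'finger_gap': 0.0857733607079214}
```

View pics/top0.png

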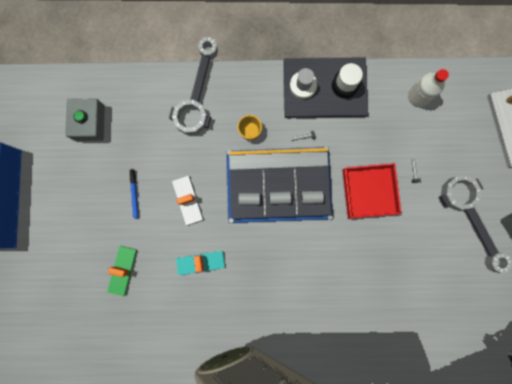

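View pics/side0.png

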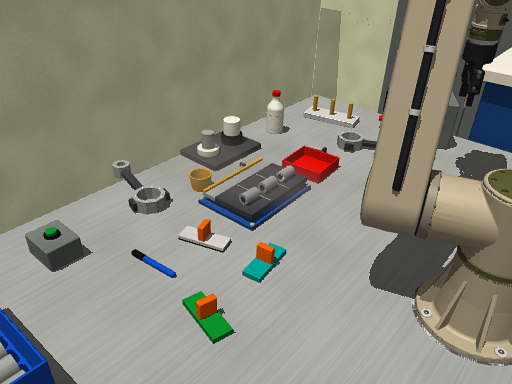

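Top view: block candidates are white plate with orange handle (187,200), turquoise (201,263) and green (122,271). The last two are the look-alikes, so I choose the white one. Pins are at about (249,198), (281,198), (312,197), the tray at (372,191), the cup at (250,127), and the bolts at (303,136) and (416,170).

Run:
```python
from h import *
im=cv2.imread('pics/top0.png'); hsv=cv2.cvtColor(im,cv2.COLOR_BGR2HSV)
ci=eyes.camera_info('top')
def rect(mask,roi,z,nm):
    m=np.zeros_like(mask); x0,y0,x1,y1=roi; m[y0:y1,x0:x1]=mask[y0:y1,x0:x1]
    cs,_=cv2.findContours(m.astype(np.uint8),cv2.RETR_EXTERNAL,cv2.CHAIN_APPROX_NONE)
    c=np.vstack([k for k in cs if cv2.contourArea(k)>15]); b=cv2.boxPoints(cv2.minAreaRect(c))
    P=np.array([pt(ci,u,v,z)[:2] for u,v in b]); e1,e2=P[1]-P[0],P[2]-P[1]
    print(nm,'px',b.mean(0).round(1),'xy',P.mean(0).round(4),'sides',[(round(np.linalg.norm(e),4),round(np.degrees(np.arctan2(e[1],e[0])),1)) for e in(e1,e2)])
H,S,V=[hsv[:,:,i].astype(int) for i in range(3)]
org=(H<14)&(S>150)&(V>120)
rect(org,(172,185,205,215),.052,'handle')
rect(((V>185)&(S<60))|org,(168,170,208,230),.012,'blockplate')
rect((H>100)&(H<130)&(S>120),(215,140,340,230),.006,'base')
rect((H>15)&(H<30)&(S>120),(222,140,340,160),.043,'lip')
rect(((H<8)|(H>172))&(S>150),(335,155,410,225),.035,'tray')
for i,x in enumerate((249,281,312)): rect((V>95)&(S<80),(x-14,188,x+14,210),.06,'pin%d'%i)
print(im[198,240:260].tolist()[::4], im[180,245].tolist(), im[198,235].tolist())
c=im[140:235,165:420]; cv2.imwrite('pics/crop.png',cv2.resize(c,None,fx=3,fy=3,interpolation=cv2.INTER_CUBIC))
```

```text
handle px [184.7 199.1] xy [0.5674 0.192 ] sides [(np.float64(0.0376), np.float64(-72.0)), (np.float64(0.0143), np.float64(-161.3))]
blockplate px [186.2 199.8] xy [0.5699 0.1955] sides [(np.float64(0.0459), np.float64(-72.0)), (np.float64(0.1215), np.float64(-161.4))]
base px [263.5 208.5] xy [ 0.5462 -0.003 ] sides [(np.float64(0.1361), np.float64(-31.1)), (np.float64(0.3042), np.float64(-122.2))]
lip px [278.  151.1] xy [ 0.688  -0.0423] sides [(np.float64(0.244), np.float64(-88.6)), (np.float64(0.0083), np.float64(-179.6))]
tray px [371.6 190.8] xy [ 0.5852 -0.2771] sides [(np.float64(0.1334), np.float64(-84.3)), (np.float64(0.1302), np.float64(-176.5))]
pin0 px [248.  197.5] xy [0.5688 0.0343] sides [(np.float64(0.0543), np.float64(-90.7)), (np.float64(0.0272), np.float64(179.4))]
pin1 px [279.5 196.5] xy [ 0.5704 -0.0434] sides [(np.float64(0.0518), np.float64(-90.7)), (np.float64(0.0272), np.float64(178.9))]
pin2 px [312.5 196.5] xy [ 0.5695 -0.1246] sides [(np.float64(0.0517), np.float64(-90.7)), (np.float64(0.0272), np.float64(178.4))]
[[175, 178, 172], [177, 181, 175], [175, 179, 173], [175, 178, 172], [174, 178, 172]] [84, 79, 77] [88, 82, 80]
```

View pics/crop.png

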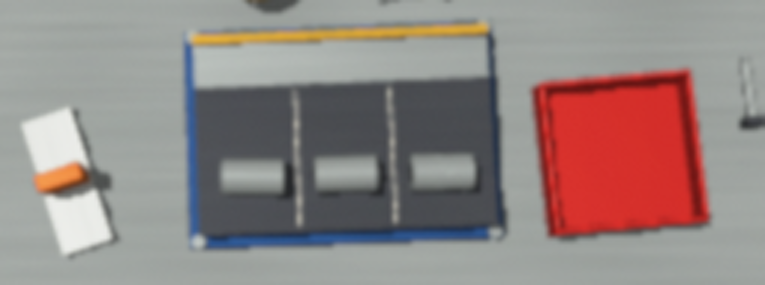

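Chosen: white block at (0.57, 0.193), yaw 18.6°. Its size reads 121×46 mm, as given. Tester origin is about (0.608, -0.044), yaw 1.4°. I move above the block and turn the tool.

```bash
python3 -m inch '[2.96,-2.46,0,0,2.96,-2.46,0,0,2.96,-2.46,0,0,2.96,-2.46,0,0,2.96,-2.46,0,0]' 1
python3 -m inch '[2.96,-2.46,0,0,2.96,-2.46,0,0,2.96,-2.46,0,0,2.96,-2.46,0,0,2.96,-2.46,0,0]' >/dev/null
python3 -m inch '[2.96,-2.46,0,0,2.96,-2.46,0,0,2.96,-2.46,0,0,2.96,-2.46,0,0,2.96,-2.46,0,0]' >/dev/null
python3 -m inch '[2.96,-2.46,0,0,2.96,-2.46,0,0,2.96,-2.46,0,0,2.96,-2.46,0,0,2.96,-2.46,0,0]'
python3 -m inch '[0,0,0.5,-0.095,0,0,0.5,-0.095,0,0,0.5,-0.095,0,0,0.5,-0.095,0,0,0.5,-0.095]' >/dev/null
python3 -m inch '[0,0,0.5,-0.095,0,0,0.5,-0.095,0,0,0.5,-0.095,0,0,0.5,-0.095,0,0,0.5,-0.095]' >/dev/null
python3 -m inch '[0,0,0.5,-0.095,0,0,0.5,-0.095,0,0,0.5,-0.095,0,0,0.5,-0.095,0,0,0.5,-0.095]'
python3 - <<'E'
from h import *
s=get_state(); M=rot(s['orientation']); print(s['tcp_pos'].round(4),np.degrees(np.arctan2(M[1,1],M[0,1])).round(2),M[:,2].round(3),s['joint_pos'].round(2))
im,ci=snap('wrist','w1.png'); print(ci)
E
```

```text
clock: 0.52
tcp_pos: [0.335, -0.3359, 0.2418]
orientation: [-0.0, 0.973, 0.23, -0.0]
wrist_force: [1.0, 0.5, 0.1]
finger_gap: 0.0855
grip_force: 0.0
clock: 1.77
tcp_pos: [0.5665, 0.1931, 0.2418]
orientation: [0.0, 0.973, 0.23, -0.0]
wrist_force: [-0.4, -0.2, 0.4]
finger_gap: 0.0852
grip_force: 0.0
clock: 3.02
tcp_pos: [0.566, 0.1911, 0.1665]
orientation: [-0.0, 0.584, 0.812, -0.0]
wrist_force: [-0.6, 0.1, 0.1]
finger_gap: 0.0853
grip_force: 0.0
[0.566  0.1911 0.1665] 18.55 [-0.001 -0.    -1.   ] [ 0.19  0.39 -0.03  1.15 -0.    1.44]
{'fovy': 65.70646984690485, 'cx': 256.45773755667045, 'cy': 193.27656199809655, 'xyz': array([0.54434348, 0.25592586, 0.2976734 ]), 'orientation': array([0.13314096, 0.97784585, 0.16007167, 0.0216344 ])}
```

View pics/w1.png

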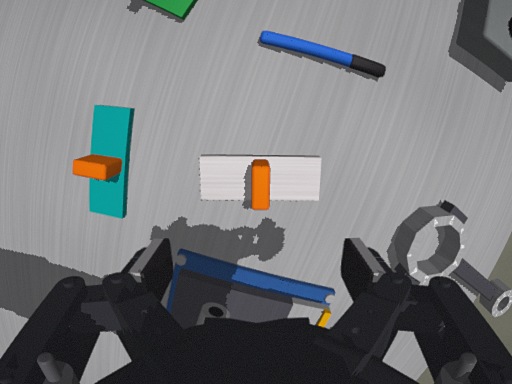

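Wrist view: white block at about (260,177) with its orange handle (260,184), the turquoise look-alike at (111,160) and the marker at (322,53). This confirms the choice.

Run:
```python
from h import *
im=cv2.imread('pics/w1.png'); hsv=cv2.cvtColor(im,cv2.COLOR_BGR2HSV); H,S,V=[hsv[:,:,i].astype(int) for i in range(3)]
ci=eyes.camera_info('wrist'); s=get_state(); M=rot(s['orientation'])
for (u0,v0,u1,v1,z,nm,m) in [(240,150,285,215,.052,'handle',(H<16)&(S>150)),(195,145,330,205,.012,'plate',(V>190)&(S<40))]:
    k=np.zeros(m.shape,np.uint8); k[v0:v1,u0:u1]=m[v0:v1,u0:u1]
    cs,_=cv2.findContours(k,cv2.RETR_EXTERNAL,1); c=max(cs,key=cv2.contourArea) if nm=='handle' else np.vstack([q for q in cs if cv2.contourArea(q)>50])
    P=np.array([pt(ci,u,v,z,True)[:2] for u,v in c[:,0]],np.float32)
    r=cv2.minAreaRect(P*1000); print(nm,r, 'tool d',(M.T@(np.array([*np.array(r[0])/1000,z])-s['tcp_pos'])).round(4))
```

```text
handle ((566.0645751953125, 199.46151733398438), (14.393266677856445, 42.871002197265625), 18.61094856262207) tool d [0.0079 0.0036 0.1133]
plate ((566.8468017578125, 196.4333953857422), (119.42333221435547, 43.553810119628906), 18.280622482299805) tool d [0.0047 0.0035 0.1533]
```

```bash
python3 -m inch '[0.2,0.12,3,0,0.2,0.13,3,0,0,0,3,0,0,0,2.5,0,0,0,1,0]'
python3 -m inch '[0,0,0.6,0,0,0,0.5,0,0,0,0.3,0,0,0,0,0,0,0,0,0]'
python3 -m inch '[0,0,0,0,0,0,0,0,0,0,0,0,0,0,0,0,0,0,0,0]' -1 60
python3 -m inch '[0,0,0,0,0,0,0,0,0,0,0,0,0,0,0,0,0,0,0,0]'
```

```text
clock: 3.48
tcp_pos: [0.5646, 0.1951, 0.0382]
orientation: [-0.002, 0.587, 0.81, -0.002]
wrist_force: [-0.7, -0.8, -0.4]
finger_gap: 0.085
grip_force: 0.0
clock: 3.9
tcp_pos: [0.5685, 0.1959, 0.0295]
orientation: [0.001, 0.586, 0.81, 0.001]
wrist_force: [0.1, 0.3, -0.0]
finger_gap: 0.0854
grip_force: 0.0
clock: 4.32
tcp_pos: [0.5676, 0.1957, 0.0285]
orientation: [0.0, 0.586, 0.81, 0.0]
wrist_force: [0.7, -0.4, 0.3]
finger_gap: 0.0259
grip_force: 0.0
clock: 4.73
tcp_pos: [0.5678, 0.1957, 0.0285]
orientation: [0.0, 0.586, 0.81, 0.0]
wrist_force: [-1.2, 1.1, 2.2]
finger_gap: 0.0151
grip_force: 59.3
```

```bash
python3 -m inch '[0,0,0.5,0,0,0,-2,0,0,0,-3,0,0,0,-3,0,0,0,-3,0]' -1 120 >/dev/null
python3 -m inch '[0,0,0,0.1,0,0,0,0.1,0,0,0,0.1,0,0,0,0,0,0,0,0]'
python3 -m inch '[-1.6,-0.3,0,0,-3.2,-0.5,0,0,-3.2,-0.5,0,0,-3.2,-0.5,0,0,-3.2,-0.5,0,0]' >/dev/null
python3 -m inch '[-3.2,-0.5,0,0,-3.2,-0.5,0,0,-3.2,-0.5,0,0,-3.2,-0.5,0,0,-3.2,-0.5,0,0]' >/dev/null
python3 -m inch '[-1.7,-0.5,0,0,0,0,0,0,0,0,0,0,0,0,0,0,0,0,0,0]'
python3 - <<'E'
from h import *
s=get_state(); M=rot(s['orientation']); print(s['tcp_pos'].round(4),np.degrees(np.arctan2(M[1,1],M[0,1])).round(2),M[:,2].round(3),s['joint_pos'].round(2))
im,ci=snap('wrist','w2.png'); print(ci)
E
```

```text
clock: 5.57
tcp_pos: [0.5668, 0.1955, 0.1324]
orientation: [-0.0, 0.699, 0.715, -0.001]
wrist_force: [-0.4, -1.1, -3.1]
finger_gap: 0.0147
grip_force: 117.5
clock: 6.82
tcp_pos: [0.5205, -0.1253, 0.133]
orientation: [-0.0, 0.7, 0.715, -0.0]
wrist_force: [-0.2, -0.7, -3.2]
finger_gap: 0.0144
grip_force: 117.5
[ 0.5205 -0.1253  0.133 ] 1.21 [-0.001  0.    -1.   ] [-0.39  0.3  -0.25  1.02  0.    1.16]
{'fovy': 65.70646984690485, 'cx': 256.45773755667045, 'cy': 193.27656199809655, 'xyz': array([ 0.51894868, -0.05698223,  0.26427436]), 'orientation': array([0.13456438, 0.99084479, 0.01080781, 0.00148953])}
```

View pics/w2.png

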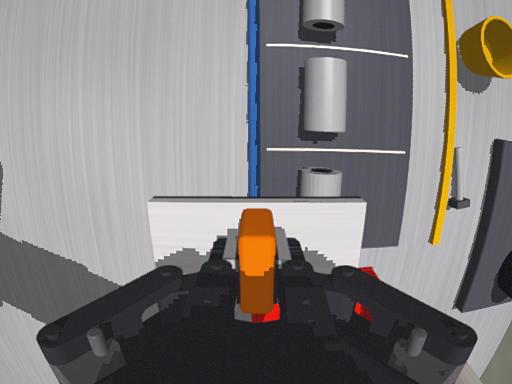

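The wrist view shows the held block over lane 3, with pin tops at (323,15), (325,95) and (320,182), lane lines at rows 45 and 151, the yellow lip at column ~445 and the bolt at (459,180). Now I measure the tester axes here.

Run:
```python
from h import *
ci=eyes.camera_info('wrist'); s=get_state()
def p(u,v,z,nm=''): q=pt(ci,u,v,z,True); print(nm,q.round(4)); return q
def yaw(a,b,along):
    d=b-a; t=np.degrees(np.arctan2(d[1],d[0])); print('  x-axis yaw',round((t if along=='x' else t-90),2))
a=p(268,152-2,.04,'line2 near');b=p(404,152,.04,'line2 far'); yaw(a,b,'x')
a=p(268,45,.04);b=p(406,56,.04); yaw(a,b,'x')
a=p(305,127,.055,'pin1 l-near');b=p(307,60,.055); yaw(a,b,'y'); 
a=p(345,130,.055,'pin1 r');b=p(345,60,.055); yaw(a,b,'y')
a=p(437,240,.043,'lip');b=p(456,100,.043); yaw(a,b,'y')
a=p(302,190,.055,'pin2 l');b=p(341,190,.055,'pin2 r')
p(303,10,.055,'pin0 l');p(343,10,.055,'pin0 r')
p(150,200,s['tcp_pos'][2]-.0165,'blk back');p(365,200,s['tcp_pos'][2]-.0165,'blk front')
```

```text
line2 near [ 0.5284 -0.0847  0.04  ]
line2 far [ 0.6415 -0.0809  0.04  ]
  x-axis yaw 1.93
 [ 0.5265 -0.0044  0.04  ]
 [ 0.6389 -0.001   0.04  ]
  x-axis yaw 1.73
pin1 l-near [ 0.5535 -0.0656  0.055 ]
 [ 0.5535 -0.0175  0.055 ]
  x-axis yaw -0.01
pin1 r [ 0.5831 -0.0661  0.055 ]
 [ 0.5812 -0.0149  0.055 ]
  x-axis yaw 2.08
lip [ 0.6911 -0.16    0.043 ]
 [ 0.6904 -0.031   0.043 ]
  x-axis yaw 0.3
pin2 l [ 0.5537 -0.1116  0.055 ]
pin2 r [ 0.5836 -0.1109  0.055 ]
pin0 l [0.5503 0.0205 0.055 ]
pin0 r [0.5799 0.024  0.055 ]
blk back [ 0.4623 -0.1028  0.1166]
blk front [ 0.579  -0.1002  0.1166]
```

```bash
python3 -m inch '[0,0,0.8,0,0,0,0.8,0,0,0,0.8,0,0,0,0.6,0,0,0,0,0]' | egrep 'pos|wrist'
python3 -m inch '[0,0,0.1,0,0,0,0.1,0,0,0,0.1,0,0,0,0,0,0,0,0,0]' | egrep 'pos|wrist'
python3 -m inch '[0,0,0.1,0,0,0,0.1,0,0,0,0,0,0,0,0,0,0,0,0,0]' | egrep 'pos|wrist'
```

```text
tcp_pos: [0.5193, -0.1255, 0.1011]
wrist_force: [-0.0, 0.5, -3.4]
tcp_pos: [0.5208, -0.1264, 0.1006]
wrist_force: [-0.3, 0.5, -2.1]
tcp_pos: [0.5208, -0.1264, 0.0985]
wrist_force: [0.4, -0.6, -1.7]
```

```bash
python3 -m inch '[0,0,0.1,0,0,0,0,0,0,0,0,0,0,0,0,0,0,0,0,0]' | egrep 'pos|wrist'
python3 -m inch '[0,0,0.1,0,0,0,0,0,0,0,0,0,0,0,0,0,0,0,0,0]' | egrep 'pos|wrist'
python3 -m inch '[0,0,0.05,0,0,0,0,0,0,0,0,0,0,0,0,0,0,0,0,0]' | egrep 'pos|wrist'
```

```text
tcp_pos: [0.521, -0.1264, 0.0976]
wrist_force: [-0.8, 0.4, 2.2]
tcp_pos: [0.5209, -0.1264, 0.0965]
wrist_force: [-0.4, 0.2, 3.9]
tcp_pos: [0.5208, -0.1264, 0.0959]
wrist_force: [-0.4, -0.5, 4.1]
```

Contact is about 7 N. Rolling now, reading fz along the way.

```bash
f(){ egrep 'pos|wrist'|tr '\n' ' ';echo; }
python3 -m inch '[0,0.2,0,0,0,0.35,0,0,0,0.35,0,0,0,0.35,0,0,0,0.35,0,0]' |f
python3 -m inch '[0,0.35,0,0,0,0.35,0,0,0,0.35,0,0,0,0.35,0,0,0,0.35,0,0]' |f
python3 -m inch '[0,0.35,0,0,0,0.35,0,0,0,0.35,0,0,0,0.35,0,0,0,0.35,0,0]' |f
python3 -m inch '[0,0.35,0,0,0,0.35,0,0,0,0.35,0,0,0,0.35,0,0,0,0.35,0,0]' |f
python3 -m inch '[0,0.35,0,0,0,0.35,0,0,0,0.35,0,0,0,0.35,0,0,0,0.35,0,0]' |f
python3 -m inch '[0,0.35,0,0,0,0.35,0,0,0,0.35,0,0,0,0.35,0,0,0,0.35,0,0]' |f
```

```text
tcp_pos: [0.5373, -0.1261, 0.0958] wrist_force: [0.6, -1.5, 3.5] 
tcp_pos: [0.5534, -0.1257, 0.0953] wrist_force: [-1.4, -2.6, 3.7] 
tcp_pos: [0.5724, -0.1254, 0.0961] wrist_force: [-1.0, -1.9, 4.2] 
tcp_pos: [0.5895, -0.125, 0.0959] wrist_force: [-0.1, -2.1, 5.7] 
tcp_pos: [0.607, -0.1247, 0.0958] wrist_force: [-0.4, -2.5, 5.0] 
tcp_pos: [0.6246, -0.1243, 0.0958] wrist_force: [0.3, -2.6, 3.9]
```

```bash
f(){ egrep 'pos|wrist'|tr '\n' ' ';echo; }
python3 -m inch '[0,0.35,0,0,0,0.35,0,0,0,0.35,0,0,0,0.35,0,0,0,0.35,0,0]' |f
python3 -m inch '[0,0.35,0,0,0,0.35,0,0,0,0.35,0,0,0,0.35,0,0,0,0.35,0,0]' |f
python3 -m inch '[0,0.35,0,0,0,0.35,0,0,0,0.35,0,0,0,0.35,0,0,0,0.35,0,0]' |f
python3 -m inch '[0,0.35,0,0,0,0.35,0,0,0,0.35,0,0,0,0.35,0,0,0,0.3,0,0]' |f
```

```text
tcp_pos: [0.6417, -0.1237, 0.0953] wrist_force: [-0.7, -1.6, 3.2] 
tcp_pos: [0.6595, -0.1234, 0.096] wrist_force: [-1.0, -1.2, 4.2] 
tcp_pos: [0.6771, -0.1231, 0.0959] wrist_force: [0.4, -1.0, 4.8] 
tcp_pos: [0.6943, -0.1228, 0.0957] wrist_force: [1.7, 0.4, 2.7]
```

```bash
f(){ egrep 'pos|wrist'|tr '\n' ' ';echo; }
python3 -m inch '[0,0.35,0,0,0,0.35,0,0,0,0.35,0,0,0,0.35,0,0,0,0.35,0,0]' |f
python3 -m inch '[0,0,0,0,0,0,0,0,0,0,0,0,0,0,0,0,0,0,0,0]' |f
python3 - <<'E'
from h import *
snap('side','s1.png'); snap('top','t1.png')
a=cv2.imread('pics/s1.png')[140:240,190:350]; b=cv2.imread('pics/t1.png')[120:240,215:375]
cv2.imwrite('pics/c1.png',np.vstack([cv2.resize(a,(640,280)),cv2.resize(b,(426,320))[:, :].copy() if 0 else cv2.resize(b,(640,320))[:, :]]))
E
```

```text
tcp_pos: [0.7109, -0.1225, 0.0953] wrist_force: [0.4, -0.4, 1.2] 
tcp_pos: [0.7107, -0.1226, 0.0954] wrist_force: [-0.5, 0.1, -0.2]
```

View pics/c1.png

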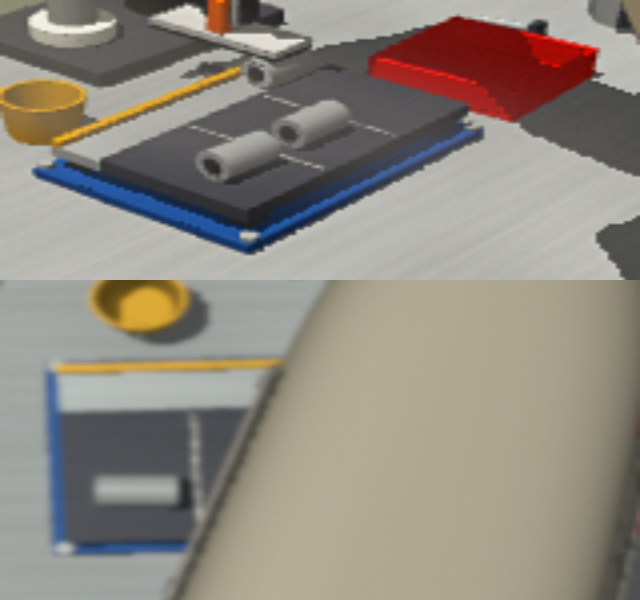

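Pin 3 lies in the trough against the lip, side view crop (265,70), and it rolled evenly. Next is the middle pin.

```bash
f(){ egrep 'pos|wrist'|tr '\n' ' ';echo; }
python3 -m inch '[0,0,-1.5,0,0,0,-2,0,1.05,-2.36,0,0,1.05,-2.36,0,0,1.05,-2.36,0,0]' |f
python3 -m inch '[1.05,-2.36,0,0,1.05,-2.36,0,0,1.05,-2.36,0,0,1.05,-2.36,0,0,1.05,-2.36,0,0]' |f
python3 -m inch '[0,0,0,0,0,0,1.2,0,0,0,1.2,0,0,0,0.6,0,0,0,0,0]' |f
python3 -m inch '[0,0,0.1,0,0,0,0.1,0,0,0,0,0,0,0,0,0,0,0,0,0]' |f
python3 -m inch '[0,0,0.1,0,0,0,0,0,0,0,0,0,0,0,0,0,0,0,0,0]' |f
```

```text
tcp_pos: [0.6389, -0.0923, 0.1306] wrist_force: [-0.1, 0.5, -3.2] 
tcp_pos: [0.5191, -0.0417, 0.1305] wrist_force: [0.1, -0.2, -2.7] 
tcp_pos: [0.5196, -0.042, 0.0993] wrist_force: [-1.0, -0.1, -3.1] 
tcp_pos: [0.5211, -0.0423, 0.0991] wrist_force: [-0.0, 0.6, -0.7] 
tcp_pos: [0.5212, -0.0423, 0.0983] wrist_force: [0.5, -0.1, 0.7]
```

```bash
f(){ egrep 'pos|wrist'|tr '\n' ' ';echo; }
python3 -m inch '[0,0,0.1,0,0,0,0.05,0,0,0,0,0,0,0,0,0,0,0,0,0]' |f
python3 -m inch '[0,0,0.1,0,0,0,0,0,0,0,0,0,0,0,0,0,0,0,0,0]' |f
```

```text
tcp_pos: [0.5211, -0.0423, 0.0966] wrist_force: [0.3, -0.4, 4.3] 
tcp_pos: [0.521, -0.0423, 0.0955] wrist_force: [-0.4, 0.4, 5.3]
```

```bash
f(){ egrep 'pos|wrist'|tr '\n' ' ';echo; }
python3 -m inch '[0,0.2,0,0,0,0.35,0,0,0,0.35,0,0,0,0.35,0,0,0,0.35,0,0]' |f
python3 -m inch '[0,0.35,0,0,0,0.35,0,0,0,0.35,0,0,0,0.35,0,0,0,0.35,0,0]' |f
python3 -m inch '[0,0.35,0,0,0,0.35,0,0,0,0.35,0,0,0,0.35,0,0,0,0.35,0,0]' |f
python3 -m inch '[0,0.35,0,0,0,0.35,0,0,0,0.35,0,0,0,0.35,0,0,0,0.35,0,0]' |f
python3 -m inch '[0,0.35,0,0,0,0.35,0,0,0,0.35,0,0,0,0.35,0,0,0,0.35,0,0]' |f
python3 -m inch '[0,0.35,0,0,0,0.35,0,0,0,0.35,0,0,0,0.35,0,0,0,0.35,0,0]' |f
```

```text
tcp_pos: [0.5369, -0.042, 0.0955] wrist_force: [-0.3, -0.3, 4.8] 
tcp_pos: [0.5544, -0.0417, 0.0955] wrist_force: [-0.1, -1.2, 5.1] 
tcp_pos: [0.5719, -0.0414, 0.0954] wrist_force: [-0.2, -0.6, 5.1] 
tcp_pos: [0.5893, -0.0411, 0.0954] wrist_force: [-0.6, -0.4, 5.1] 
tcp_pos: [0.6067, -0.0408, 0.0954] wrist_force: [-0.6, -0.6, 5.4] 
tcp_pos: [0.6241, -0.0405, 0.0954] wrist_force: [-1.1, 0.1, 4.8]
```

```bash
f(){ egrep 'pos|wrist'|tr '\n' ' ';echo; }
python3 -m inch '[0,0.35,0,0,0,0.35,0,0,0,0.35,0,0,0,0.35,0,0,0,0.35,0,0]' |f
python3 -m inch '[0,0.35,0,0,0,0.35,0,0,0,0.35,0,0,0,0.35,0,0,0,0.35,0,0]' |f
python3 -m inch '[0,0.35,0,0,0,0.35,0,0,0,0.35,0,0,0,0.35,0,0,0,0.35,0,0]' |f
python3 -m inch '[0,0.35,0,0,0,0.35,0,0,0,0.35,0,0,0,0.35,0,0,0,0.35,0,0]' |f
python3 -m inch '[0,0.35,0,0,0,0.35,0,0,0,0.35,0,0,0,0.35,0,0,0,0.35,0,0]' |f
```

```text
tcp_pos: [0.6416, -0.0402, 0.0954] wrist_force: [-0.6, -0.2, 4.9] 
tcp_pos: [0.659, -0.0399, 0.0954] wrist_force: [-0.5, -1.4, 5.9] 
tcp_pos: [0.6765, -0.0396, 0.0953] wrist_force: [0.2, -0.6, 5.7] 
tcp_pos: [0.6946, -0.0392, 0.0951] wrist_force: [0.9, -0.7, 2.9] 
tcp_pos: [0.7116, -0.0388, 0.0949] wrist_force: [-0.2, -2.4, 1.4]
```

```bash
f(){ egrep 'pos|wrist'|tr '\n' ' ';echo; }
python3 -m inch '[0,0,-1.5,0,0,0,-2,0,1.0,-2.4,0,0,1.0,-2.4,0,0,1.0,-2.4,0,0]' |f
python3 -m inch '[1.0,-2.4,0,0,1.0,-2.4,0,0,1.0,-2.4,0,0,1.0,-2.4,0,0,1.0,-2.4,0,0]' |f
python3 -m inch '[0,0,0,0,0,0,1.2,0,0,0,1.2,0,0,0,0.6,0,0,0,0,0]' |f
python3 -m inch '[0,0,0.1,0,0,0,0.1,0,0,0,0,0,0,0,0,0,0,0,0,0]' |f
python3 -m inch '[0,0,0.1,0,0,0,0,0,0,0,0,0,0,0,0,0,0,0,0,0]' |f
```

```text
tcp_pos: [0.6381, -0.0092, 0.1292] wrist_force: [0.0, 0.8, -1.7] 
tcp_pos: [0.5162, 0.0387, 0.1293] wrist_force: [0.0, 0.6, -2.0] 
tcp_pos: [0.5173, 0.0382, 0.0988] wrist_force: [1.2, 0.5, -2.7] 
tcp_pos: [0.5185, 0.0377, 0.0986] wrist_force: [-0.4, -0.5, -1.6] 
tcp_pos: [0.5187, 0.0377, 0.0977] wrist_force: [-0.4, -0.5, 2.5]
```

```bash
f(){ egrep 'pos|wrist'|tr '\n' ' ';echo; }
python3 -m inch '[0,0,0.1,0,0,0,0.1,0,0,0,0,0,0,0,0,0,0,0,0,0]' |f
python3 -m inch '[0,0.2,0,0,0,0.35,0,0,0,0.35,0,0,0,0.35,0,0,0,0.35,0,0]' |f
python3 -m inch '[0,0.35,0,0,0,0.35,0,0,0,0.35,0,0,0,0.35,0,0,0,0.35,0,0]' |f
python3 -m inch '[0,0.35,0,0,0,0.35,0,0,0,0.35,0,0,0,0.35,0,0,0,0.35,0,0]' |f
python3 -m inch '[0,0.35,0,0,0,0.35,0,0,0,0.35,0,0,0,0.35,0,0,0,0.35,0,0]' |f
python3 -m inch '[0,0.35,0,0,0,0.35,0,0,0,0.35,0,0,0,0.35,0,0,0,0.35,0,0]' |f
python3 -m inch '[0,0.35,0,0,0,0.35,0,0,0,0.35,0,0,0,0.35,0,0,0,0.35,0,0]' |f
```

```text
tcp_pos: [0.5186, 0.0377, 0.0956] wrist_force: [0.6, 0.2, 5.1] 
tcp_pos: [0.5345, 0.0376, 0.0955] wrist_force: [-0.2, -1.9, 4.3] 
tcp_pos: [0.552, 0.0374, 0.0955] wrist_force: [-0.4, -4.1, 5.5] 
tcp_pos: [0.5695, 0.0372, 0.0954] wrist_force: [-0.6, -4.8, 6.1] 
tcp_pos: [0.5869, 0.0374, 0.0955] wrist_force: [0.3, -4.8, 5.3] 
tcp_pos: [0.6043, 0.0377, 0.0954] wrist_force: [-1.0, -4.0, 5.1] 
tcp_pos: [0.6218, 0.038, 0.0954] wrist_force: [-1.3, -5.3, 4.7]
```

```bash
f(){ egrep 'pos|wrist'|tr '\n' ' ';echo; }
python3 -m inch '[0,0.25,0,0,0,0.25,0,0,0,0.25,0,0,0,0.25,0,0,0,0.25,0,0]' |f
python3 -m inch '[0,0.25,0,0,0,0.25,0,0,0,0.25,0,0,0,0.25,0,0,0,0.25,0,0]' |f
python3 -m inch '[0,0.25,0,0,0,0.25,0,0,0,0.25,0,0,0,0.25,0,0,0,0.25,0,0]' |f
python3 -m inch '[0,0.25,0,0,0,0.25,0,0,0,0.25,0,0,0,0.25,0,0,0,0.25,0,0]' |f
python3 -m inch '[0,0.25,0,0,0,0.25,0,0,0,0.25,0,0,0,0.25,0,0,0,0.25,0,0]' |f
python3 - <<'E'
from h import *
print(get_state()['clock'])
snap('side','s2.png'); a=cv2.imread('pics/s2.png')[150:230,190:330]; cv2.imwrite('pics/c2.png',cv2.resize(a,(784,448),interpolation=cv2.INTER_CUBIC))
E
```

```text
tcp_pos: [0.6342, 0.0382, 0.0954] wrist_force: [-0.3, -5.8, 5.5] 
tcp_pos: [0.6466, 0.0384, 0.0954] wrist_force: [-0.9, -5.0, 5.7] 
tcp_pos: [0.6591, 0.0386, 0.0953] wrist_force: [0.1, -5.2, 5.3] 
tcp_pos: [0.6715, 0.0388, 0.0953] wrist_force: [-0.1, -4.7, 5.6] 
tcp_pos: [0.6845, 0.0399, 0.0953] wrist_force: [0.3, -4.3, 3.8] 
29.05
```

View pics/c2.png

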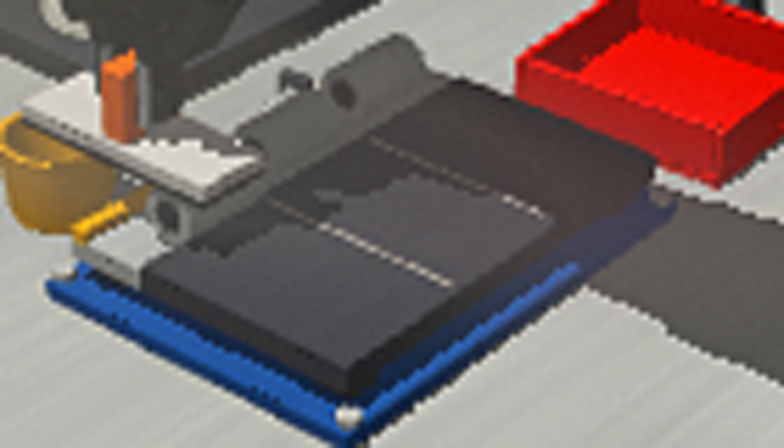

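Pin 1 is at the trough's edge, crop (170,212). I push it on in.

```bash
f(){ egrep 'pos|wrist'|tr '\n' ' ';echo; }
python3 -m inch '[0,0.3,0,0,0,0.35,0,0,0,0.35,0,0,0,0.35,0,0,0,0.35,0,0]' |f
python3 -m inch '[0,0.3,0,0,0,0.3,0,0,0,0.3,0,0,0,0,0,0,0,0,0,0]' |f
python3 -m inch '[0,0,-1.5,0,0,0,-2.5,0,0,-1,-2,0,0,-2,0,0,0,-2,0,0]' |f
python3 - <<'E'
from h import *
s=get_state(); print(s['clock'],s['tcp_pos'])
im,ci=snap('wrist','w3.png'); print(ci)
im2,c2=snap('side','s3.png')
a=cv2.resize(im2[140:220,190:330],(640,366),interpolation=cv2.INTER_CUBIC)
cv2.imwrite('pics/c3.png',np.hstack([cv2.resize(im,(400,300)),cv2.resize(a,(400,300))])[:,:,::-1])
E
```

```text
tcp_pos: [0.7008, 0.0414, 0.0946] wrist_force: [-0.2, -3.2, 2.0] 
tcp_pos: [0.7103, 0.0415, 0.0951] wrist_force: [-0.9, -3.1, 1.0] 
tcp_pos: [0.6605, 0.0412, 0.156] wrist_force: [-0.0, -0.4, -3.4] 
30.35 [0.66054967 0.04121198 0.15604487]
{'fovy': 65.70646984690485, 'cx': 256.45773755667045, 'cy': 193.27656199809655, 'xyz': array([0.65868811, 0.10939595, 0.28736939]), 'orientation': array([0.13407593, 0.99091881, 0.00979118, 0.00277202])}
```

View pics/c3.png

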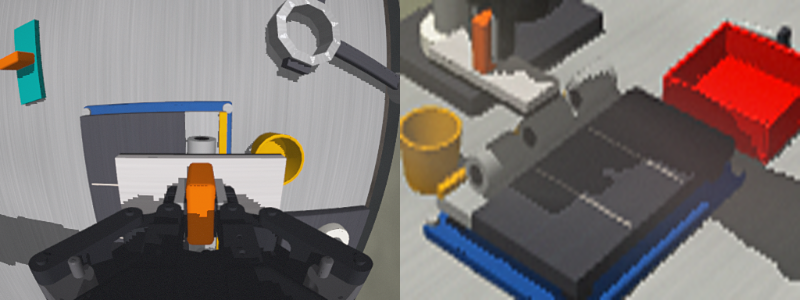

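All three are in the trough. Block goes down beside the tester at its old place.

```bash
f(){ egrep 'pos|wrist'|tr '\n' ' ';echo; }
python3 -m inch '[2.5,-1.8,0,0,3.1,-1.8,0,0,3.1,-1.8,0,0,3.1,-1.8,0,0,3.1,-1.8,0,0]' |f
python3 -m inch '[0.2,0,2,0,0,0,3,0,0,0,3,0,0,0,2.5,0,0,0,1.2,0]' |f
python3 -m inch '[0,0,0.4,0,0,0,0.2,0,0,0,0.1,0,0,0,0,0,0,0,0,0]' |f
```

```text
tcp_pos: [0.5661, 0.1894, 0.1545] wrist_force: [-0.4, 0.7, -2.4] 
tcp_pos: [0.5644, 0.1901, 0.034] wrist_force: [-0.5, 0.6, -2.7] 
tcp_pos: [0.5684, 0.1899, 0.0325] wrist_force: [-1.0, 0.8, -2.0]
```

```bash
f(){ egrep 'pos|wrist|gap'|tr '\n' ' ';echo; }
python3 -m inch '[0,0,0.15,0,0,0,0.1,0,0,0,0.05,0,0,0,0,0,0,0,0,0]' |f
python3 -m inch '[0,0,0.05,0,0,0,0.05,0,0,0,0,0,0,0,0,0,0,0,0,0]' |f
```

```text
tcp_pos: [0.5676, 0.1897, 0.0287] wrist_force: [-0.2, 0.4, 0.6] finger_gap: 0.0146 
tcp_pos: [0.5676, 0.1897, 0.0287] wrist_force: [-2.5, -0.4, 6.8] finger_gap: 0.0146
```

```bash
f(){ egrep 'pos|wrist|gap'|tr '\n' ' ';echo; }
python3 -m inch '[0,0,-0.1,0,0,0,0,0,0,0,0,0,0,0,0,0,0,0,0,0]' 1 60 |f
python3 -m inch '[0,0,-0.5,0,0,0,-3,0,0,0,-3.5,0,0,0,-3.5,0,0,0,-2.5,0]' |f
python3 -m inch '[-3.92,0.92,0,0,-3.92,0.92,0,0,-3.92,0.92,0,0,-3.92,0.92,0,0,-3.92,0.92,0,0]' |f
python3 -m inch '[-3.92,0.92,0,0,-3.92,0.92,0,0,-3.92,0.92,0,0,-3.92,0.92,0,0,-3.92,0.92,0,0]' |f
python3 -m inch '[0,0,0,0,0,0,0,0,0,0,0,0,0,0,0,0,0,0,0,0]' |f
python3 - <<'E'
from h import *
s=get_state(); print(s['clock'],s['tcp_pos'])
im,ci=snap('wrist','w4.png'); print(ci)
im2,c2=snap('side','s4.png')
a=cv2.resize(im,(640,480)); b=cv2.resize(im2[130:240,150:330],(196,120))
np.save('ci4.npy',ci,allow_pickle=True)
print(len(a)); cv2.imwrite('pics/c4.png',a[:,:,::-1])
E
```

```text
tcp_pos: [0.5673, 0.1897, 0.0281] wrist_force: [-0.7, -0.1, 0.4] finger_gap: 0.0741 
tcp_pos: [0.5681, 0.1898, 0.1617] wrist_force: [0.8, -0.0, 0.3] finger_gap: 0.0857 
tcp_pos: [0.6173, -0.007, 0.1589] wrist_force: [0.9, 0.0, -0.1] finger_gap: 0.0856 
tcp_pos: [0.6669, -0.2025, 0.1587] wrist_force: [1.0, 0.6, -0.3] finger_gap: 0.0851 
tcp_pos: [0.6666, -0.1988, 0.1587] wrist_force: [0.3, 1.3, -0.6] finger_gap: 0.0854 
34.6167 [ 0.66664327 -0.19875227  0.1586752 ]
{'fovy': 65.70646984690485, 'cx': 256.45773755667045, 'cy': 193.27656199809655, 'xyz': array([ 0.66498694, -0.13042916,  0.28987477]), 'orientation': array([0.13471952, 0.99082411, 0.01073955, 0.00170016])}
480
```

View pics/c4.png

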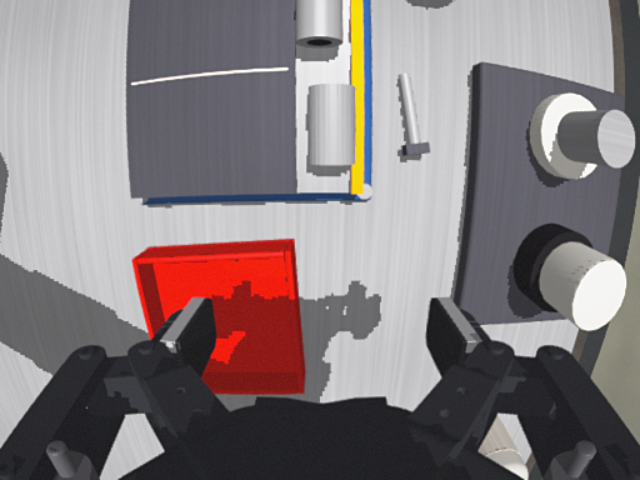

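The wrist view (640-wide scale) shows the last-lane pin at (331,126) against the lip, the next pin's end at (319,42), the bolt at (410,110) and the tray at (225,315). I check the pins' shading profiles for the flat.

Run:
```python
from h import *
g=cv2.cvtColor(cv2.imread('pics/w4.png'),cv2.COLOR_BGR2GRAY)
for v in (85,100,115): print('pin3',v,g[v,240:292:1].tolist())
for v in (8,20): print('pin2',v,g[v,230:285].tolist())
w=cv2.cvtColor(cv2.imread('pics/w2.png'),cv2.COLOR_BGR2GRAY); print('ref pin mid before',w[95,300:350].tolist())
ci=eyes.camera_info('wrist')
for u,v in((248,100),(284,100),(266,68),(266,133)): print(pt(ci,u,v,.052,True).round(4))
```

```text
pin3 85 [225, 226, 226, 226, 229, 193, 108, 118, 134, 142, 153, 155, 169, 183, 174, 183, 194, 198, 191, 195, 204, 214, 211, 211, 219, 220, 220, 222, 220, 214, 208, 213, 206, 197, 194, 200, 193, 187, 181, 185, 169, 160, 155, 149, 193, 207, 206, 205, 206, 207, 212, 162]
pin3 100 [222, 221, 225, 229, 174, 112, 101, 117, 134, 148, 157, 156, 169, 182, 173, 184, 191, 198, 194, 197, 204, 212, 208, 207, 217, 217, 216, 218, 216, 212, 205, 208, 205, 199, 196, 196, 196, 188, 185, 181, 174, 162, 156, 144, 176, 207, 204, 204, 203, 205, 208, 169]
pin3 115 [218, 218, 219, 219, 222, 227, 147, 114, 127, 144, 161, 152, 168, 180, 176, 184, 193, 199, 194, 198, 203, 208, 206, 207, 215, 214, 213, 216, 213, 209, 204, 207, 205, 199, 196, 198, 195, 187, 186, 183, 174, 165, 154, 153, 187, 203, 204, 203, 204, 205, 209, 148]
pin2 8 [104, 106, 107, 107, 109, 96, 72, 112, 128, 140, 150, 157, 163, 171, 178, 181, 184, 187, 189, 189, 193, 204, 219, 225, 230, 233, 232, 233, 232, 225, 217, 206, 198, 195, 194, 191, 186, 182, 178, 175, 170, 159, 143, 140, 241, 247, 243, 244, 248, 210, 158, 206, 208, 208, 206]
pin2 20 [105, 107, 106, 110, 108, 104, 100, 113, 130, 142, 150, 155, 164, 174, 179, 183, 183, 186, 190, 191, 198, 209, 218, 226, 233, 232, 234, 234, 233, 227, 218, 206, 200, 196, 194, 191, 190, 184, 181, 176, 169, 159, 148, 142, 218, 247, 244, 246, 253, 130, 126, 200, 210, 206, 206]
ref pin mid before [55, 47, 52, 50, 69, 90, 99, 109, 117, 123, 129, 136, 143, 148, 154, 157, 162, 163, 164, 168, 171, 174, 179, 182, 191, 194, 199, 202, 204, 206, 207, 205, 200, 193, 189, 187, 185, 183, 184, 179, 179, 174, 168, 167, 159, 150, 120, 92, 96, 94]
[ 0.6584 -0.1204  0.052 ]
[ 0.6868 -0.1196  0.052 ]
[ 0.672  -0.0942  0.052 ]
[ 0.6733 -0.1465  0.052 ]
```

The first-rolled pin has to be the worn one. Its force and height wobbled with a ~90 mm block period, while the other two stayed steady. Its surface shading is also uneven. Grasping it across its diameter at (0.6726, -0.120).

```bash
f(){ egrep 'pos|wrist|gap|grip'|tr '\n' ' ';echo; }
python3 -m inch '[3.9,0.4,0,0,3.9,0.4,0,0,0,0,2,0,0,0,2.5,0,0,0,2.5,0]' |f
python3 -m inch '[0,0,2,0,0,0,1,0,0,0,0.2,0,0,0,0,0,0,0,0,0]' |f
python3 -m inch '[0,0,0,0,0,0,0,0,0,0,0,0,0,0,0,0,0,0,0,0]' -1 40 |f
python3 -m inch '[0,0,0,0,0,0,0,0,0,0,0,0,0,0,0,0,0,0,0,0]' |f
```

```text
tcp_pos: [0.6742, -0.1202, 0.0891] wrist_force: [0.3, -0.7, -0.3] finger_gap: 0.0853 grip_force: 0.0 
tcp_pos: [0.6742, -0.1224, 0.0578] wrist_force: [0.3, -0.4, -0.2] finger_gap: 0.0851 grip_force: 0.0 
tcp_pos: [0.672, -0.1225, 0.0565] wrist_force: [1.7, -1.3, 3.2] finger_gap: 0.0287 grip_force: 44.4 
tcp_pos: [0.6721, -0.1225, 0.0565] wrist_force: [-5.5, -0.2, 5.7] finger_gap: 0.0285 grip_force: 44.2
```

```bash
f(){ egrep 'pos|wrist|gap|grip'|tr '\n' ' ';echo; }
python3 -m inch '[0,0,-0.5,0,0,0,-1.5,0,0,0,-2,0,0,0,-2,0,-2.5,-1.5,0,0]' |f
python3 -m inch '[-2.5,-1.5,0,0,-2.5,-1.5,0,0,-2.5,-1.5,0,0,-2.6,-1.5,0,0,-2.6,-1.5,0,0]' |f
python3 -m inch '[0,0,0,0,0,0,2,0,0,0,2.5,0,0,0,2,0,0,0,1.2,0]' |f
python3 -m inch '[0,0,0.6,0,0,0,0.4,0,0,0,0.2,0,0,0,0,0,0,0,0,0]' |f
```

```text
tcp_pos: [0.6636, -0.1446, 0.121] wrist_force: [0.5, -0.1, -1.8] finger_gap: 0.0281 grip_force: 43.7 
tcp_pos: [0.586, -0.277, 0.1163] wrist_force: [0.4, -0.6, -2.4] finger_gap: 0.0285 grip_force: 43.7 
tcp_pos: [0.5855, -0.2752, 0.0368] wrist_force: [-1.1, 0.1, -2.6] finger_gap: 0.0283 grip_force: 43.7 
tcp_pos: [0.587, -0.2764, 0.0284] wrist_force: [1.1, 0.6, -2.5] finger_gap: 0.0278 grip_force: 43.7
```

```bash
f(){ egrep 'pos|wrist|gap|grip'|tr '\n' ' ';echo; }
python3 -m inch '[0,0,0.2,0,0,0,0.1,0,0,0,0,0,0,0,0,0,0,0,0,0]' |f
python3 -m inch '[0,0,0,0,0,0,0,0,0,0,0,0,0,0,0,0,0,0,0,0]' 0 |f
python3 -m inch '[0,0,-0.5,0,0,0,-1.5,0,0,0,-3,0,0,0,-4,0,0,0,-4,0]' |f
python3 -m inch '[0,-3,-1,0,0,-3,0,0,0,-3,0,0,0,-3,0,0,0,-3,0,0]' |f
python3 - <<'E'
from h import *
print(get_state()['clock'])
t,_=snap('top','t5.png'); s,_=snap('side','s5.png')
a=cv2.resize(t[115:235,160:420],(780,360),interpolation=cv2.INTER_CUBIC); b=cv2.resize(s[130:260,160:360],(369,240),interpolation=cv2.INTER_CUBIC)
o=np.zeros((600,780,3),np.uint8); o[:360]=a; o[360:,:369]=b
c=cv2.resize(s[150:200,180:300],(411,240)); o[360:,369:]=cv2.resize(c,(411,240))
cv2.imwrite('pics/c5.png',o[:,:,::-1])
E
```

```text
tcp_pos: [0.5869, -0.2765, 0.0255] wrist_force: [-0.6, -0.1, 5.8] finger_gap: 0.0284 grip_force: 44.3 
tcp_pos: [0.586, -0.2759, 0.024] wrist_force: [-0.8, -0.6, -0.1] finger_gap: 0.0429 grip_force: 0.0 
tcp_pos: [0.5852, -0.2754, 0.1549] wrist_force: [1.4, -0.5, -1.0] finger_gap: 0.043 grip_force: 0.0 
tcp_pos: [0.435, -0.2787, 0.1648] wrist_force: [-0.3, 0.2, 0.4] finger_gap: 0.0424 grip_force: 0.0 
39.7167
```

View pics/c5.png

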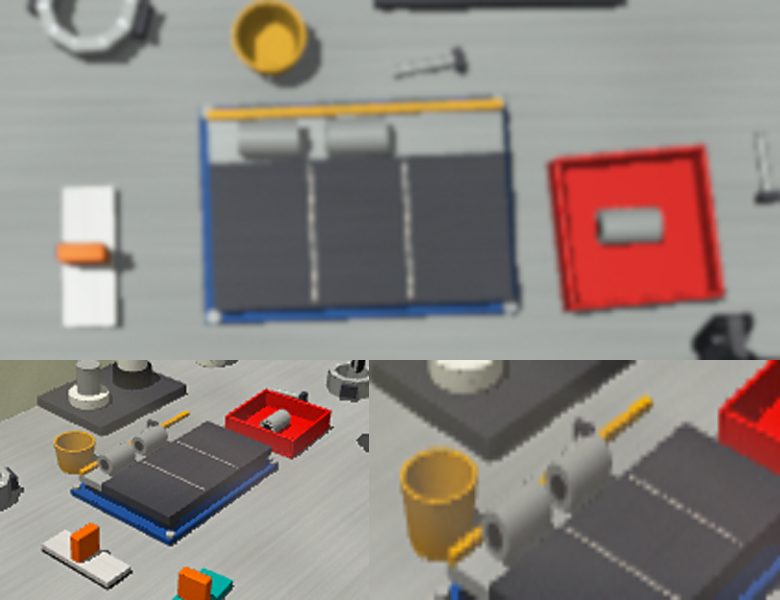

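Run:
```python
from h import *
w=cv2.cvtColor(cv2.imread('pics/w2.png'),cv2.COLOR_BGR2GRAY)
for n,v in(('lane1',5),('lane1',12),('lane2',80),('lane2',110),('lane3',181),('lane3',188)): 
    p=w[v,306:342].astype(int); print(n,'rough',np.abs(np.diff(p,2)).mean().round(1),p.tolist())
w=cv2.cvtColor(cv2.imread('pics/w3.png'),cv2.COLOR_BGR2GRAY)
for v in(182,188,): print('w3 pin lane1',w[v,236:282].tolist())
```

```text
lane1 rough 3.3 [112, 118, 127, 129, 137, 144, 147, 153, 156, 159, 160, 162, 166, 168, 172, 181, 191, 200, 206, 214, 216, 221, 223, 219, 205, 196, 185, 179, 177, 178, 176, 174, 168, 167, 163, 161]
lane1 rough 2.6 [109, 120, 127, 130, 138, 145, 150, 152, 155, 157, 160, 163, 166, 168, 174, 184, 193, 203, 212, 214, 218, 223, 224, 219, 208, 195, 185, 181, 176, 177, 176, 172, 169, 167, 163, 158]
lane2 rough 2.7 [97, 104, 115, 124, 129, 134, 140, 147, 153, 155, 159, 163, 164, 168, 170, 172, 178, 183, 190, 198, 204, 206, 208, 210, 214, 210, 204, 198, 190, 184, 187, 181, 182, 180, 175, 174]
lane2 rough 1.9 [99, 110, 119, 125, 132, 138, 142, 149, 154, 161, 162, 163, 166, 169, 172, 174, 181, 185, 189, 193, 195, 197, 198, 202, 202, 199, 196, 193, 189, 187, 186, 183, 183, 178, 176, 172]
lane3 rough 5.1 [129, 140, 140, 141, 150, 158, 156, 156, 162, 171, 177, 166, 172, 180, 183, 185, 181, 184, 184, 187, 188, 187, 185, 186, 183, 183, 185, 182, 176, 179, 173, 168, 163, 160, 152, 126]
lane3 rough 5.4 [134, 140, 139, 143, 154, 162, 155, 157, 165, 173, 173, 169, 175, 180, 184, 184, 180, 184, 186, 187, 187, 188, 186, 183, 182, 186, 183, 179, 175, 179, 171, 166, 164, 153, 140, 98]
w3 pin lane1 [82, 93, 190, 160, 106, 115, 128, 135, 144, 149, 157, 163, 167, 167, 172, 173, 175, 179, 179, 181, 183, 183, 187, 186, 185, 186, 185, 182, 184, 181, 178, 176, 174, 171, 163, 159, 158, 149, 136, 126, 137, 184, 109, 91, 119, 181]
w3 pin lane1 [83, 106, 189, 160, 107, 112, 126, 134, 143, 148, 157, 162, 164, 168, 169, 172, 174, 176, 178, 180, 179, 183, 183, 184, 185, 182, 180, 180, 181, 176, 174, 174, 170, 168, 165, 158, 154, 147, 133, 121, 150, 184, 129, 123, 121, 178]
```

The picture shows the pin in the tray at (630,226), two pins in the trough at (270,140) and (358,140), and the block flat at (90,255). The bystanders look unmoved.

```bash
python3 -m inch '[0,0,0,0,0,0,0,0,0,0,0,0,0,0,0,0,0,0,0,0]' | head -1; python3 -c "
from workcell import env; print(env.hand_in())"
```

```text
clock: 40.23
the job is handed in; nothing more can be done
None
```

I handed the job in at about 40 s, but no verdict came back: the far-right-lane pin is in the red tray, the other two are in the trough, and the block is flat on the bench. I picked that pin by feel: its force and height wobbled about every 90 mm of block travel while the others ran steady, though its swing was about 2 N, not the roughly 4 N expected, and I never saw the flat itself.

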